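# Load a power module under the spring flap of a test jig

### The arm

A 6-joint arm with a two-finger parallel gripper is mounted at the origin on the work surface. World frame = base frame: x ahead of the robot, y to its left, z up, the work surface at z = 0. Lengths are in mm, angles in rad, forces in N, time in s.
With the tool pointing down it reaches from about 200 to 875 mm from the base axis. Payload 3.4 kg.
Tool frame: the origin (TCP) lies on the centre line of the jaws, within the pads' length; the fingertips stand tips_ahead ahead of it and the grasp point (between the pads) lies 11 mm behind it (tips_ahead is the distance from the TCP to the fingertips, in mm); x points along the fingers, z is the direction in which the jaws open and shut, and the axes are right-handed (so a half turn about x gives the same grasp; the last joint's range is limited). The gripper opens to 94 mm and grips with 3 to 60 N. Pads are 16 mm wide; open, the fingers measure 119 mm over their backs; the gripper's body (75 mm by 177 mm) begins 78 mm behind the grasp point.
Start: joints at [-0.121, 0.276, 1.505, -0, 1.361, -0.121], TCP at [575.034, -0.01, 213.493] pointing down, gripper open.
Joint ranges: [-2.89, 2.89], [-0.75, 2.08], [0.22, 2.7], [-1.18, 4.32], [0.11, 2.71], [-2.7, 2.7]. Speed limits (rad/s): [2.57, 2.57, 3.14, 3.14, 3.14, 3.14].

### API

Orientations are given as a unit quaternion [w, x, y, z].
In Python, from station import state, read_camera, sign_off, find_in, regions_of, tips_ahead gives the robot as it stands. The module is installed in compiled form; this text tells all that it offers.
- The arm moves only by the shell command python3 -m crank 'ROWS' [FORCE]. ROWS is a JSON object of lists of equal length, an entry for each row: "rot": the turn, a rotation vector about the tool's x, y, z in rad, a list of three; "offset": the shift along the tool's x, y, z in m, a list of three; "jaw": the finger opening in m, from 0 to 0.094. In form: {"rot": [[rx, ry, rz], ...], "offset": [[tx, ty, tz], ...], "jaw": [jaw, ...]}. A call has 1 to 8 rows; each row is the pose to reach, as a shift and turn from the pose measured when the call began, along the tool's axes at that moment; what a row does not reach only later rows make up. A row lasts 1/12 s, in which the tool goes at most 41.7 mm and 7.16 degrees, less where a joint would pass 70% of its speed; a pose out of reach is approached as far as the arm can. A call with a gripper value outside its range is refused whole. The fingers move at their own pace and stop on an object; FORCE is the grip in N (left out, the last holds). Time passes only in rows, so rows that repeat a pose let the fingers close. It gives the time, the measured TCP pose, the force and the opening at its end, in the units of the state.
- state(): the state, without advancing time (a new reading comes with each control period).
- read_camera(name): name is "scene" or "side" or "wrist"; returns a dict with "color" (420x560x3 uint8, red, green, blue), "fx", "fy", "cx", "cy" (pixels), "D" ([k1, k2, p1, p2, k3] as OpenCV has them; the pictures are not rectified), "R" (3x3) and "t" (3): a world point X has camera coordinates R X + t. Camera axes: x right, y down, z forward; pixel columns grow to the right and rows downward; lengths in mm; the calibration is good to about 2 mm. A picture is of the moment at which its call begins. There is no depth.
- sign_off(): hands the job in, once; it reports no verdict.
Trained networks look in the newest picture that a camera, given by its name, has taken for a name from the list of things; names that differ only in an ending like _2 or _b are one class to them, and where a whole thing is asked for, a point or a joint stands for the part that bears it (a point fixed in the world has none). Each returns a list of dicts, best first, with "confidence" (0 to 1); they miss things now and then, are a little off and sometimes report something else, mostly with a low value. They report only what shows in the picture. A call takes as long as a camera call. They do not tell look-alikes from the thing itself.
- find_in(camera, label): "at" ([x, y, z] in mm, in world coordinates, good to about 4 mm: the middle of the surface that is visible of it).
- regions_of(camera, label): "mask" (420x560 bool, what is visible of it).
The state is a dict: "t": time; "qpos": joint angles; "joint_velocities": joint speeds; "joint_torque": joint torques, N m; "position": TCP position; "eef_rot": TCP orientation; "wrist_force": force on the tool from outside, world axes, zero at the start; "wrist_torque": the same for the moment, N m; "opening": finger opening in mm.
Only numpy, scipy, OpenCV 4.12 (cv2) and the standard library are available. Lean on these libraries where they do the work, as an engineer would, in place of code of your own. Each camera call takes 0.05 s, during which the arm holds its last target.

### The job

Load the finned power module, lying on the track of the test jig, into the jig's test cell: with one fingertip press down the long steel bar beside the track and keep it down so that the clear spring flap stands open, and meanwhile push the module with the other fingertip from behind, fins first under the flap, until its nose is fully home against the end stop. Then let go of the bar so that the flap springs fully shut behind the fins. Push only: the module stays flat on its track and is never lifted, and everything else on the bench stays where it is.

Things in the scene. Friction and masses are not known exactly. Their poses are not given: they have to be found in the camera images.
- jig: Test jig, fixed to the bench: a grey anodised track (floor 12 mm up, from x = -175 mm; two fences 15 mm high, 54 mm apart) leads along +x into a small test cell with its end stop at x = +52 mm; behind it a grey meter box 58 mm high. Origin: on the bench under the middle of the cell's mouth, on the track's centreline. x: push direction; y: to the side of bar and hinge; z up.
- hinge (a point): Point on the axis of the flap's 8 mm steel shaft at the cell's mouth: jig x = 0, y = 33 mm, 48 mm above the bench. The shaft is parallel to the jig's x and runs from jig x = -171 to +60 mm between two posts 55 mm high.
- lip (a point): Bottom middle of the steel lip (28 mm wide, 3 mm thick) that hangs at the flap's front edge; moves with the flap. Shut: jig x = -2 mm, y = -17 mm, 26 mm above the bench: it bars the way to the module's fins, not to its 8 mm base. The flap itself, the roof of the cell, is a clear plate 55 by 60 mm (jig x = -3 to +51 mm).
- flap (a joint): Opening angle of the flap, rad: 0 shut, 0.75 fully open (hard stop). It swings up about its shaft, the edge far from the bar rising while the bar sinks. The fins pass under the lip at 0.5 or more. A spring shuts it: about 4 N on the middle of the bar starts it, about 7 N holds it fully open.
- press_bar (a point): Steel press bar, one piece with the flap: a smooth flat strip 130 mm long (along jig x), 30 mm wide, 4 mm thick. This point: centre of its upper face, at jig x = -105 mm, 37 mm from the shaft's axis. Flap shut: it rises outward at 0.5 rad, point at jig y = 65, z = 66 mm; flap at 0.6: point at y = 70, z = 44 mm. A fingertip can press anywhere on it and slide along it.
- module: Power module, 0.25 to 0.5 kg, loose on the track, fins towards the cell. Aluminium base 115 (x) by 50 by 8 mm; on its front 45 mm a finned heat sink 44 mm wide, top 30 mm above the underside; on its rear 20 mm an upright black terminal block 48 mm wide, top 45 mm above the underside; 50 mm of bare base between. Origin: centre of its underside; x: towards the nose (fin end).
- nose (a point): Bottom middle of the module's front end, 57.5 mm ahead of its origin.
- tail (a point): Middle of the flat rear face of the black terminal block, 57.5 mm behind the module's origin and 30 mm above its underside: the face to push on.
- home (a point): Point of the end stop's face on the track floor where the nose belongs; axes as the jig's. With the nose there the tail is 63 mm in front of the cell's mouth and the flap's lip drops on to the gap just behind the fins.
- hex_keys: Green folding hex key set, 95 by 24 by 18 mm, lying beside the track on the side away from the bar. Bystander: leave it alone. Origin: centre of its underside.
- bolt: Loose steel bolt standing on its 22 mm head, 45 mm high, beside the cell on the hinge side. Bystander: leave it alone. Origin: centre of its underside.
- spare_sink: Small bare aluminium heat sink, 40 by 40 by 28 mm, beside the cell away from the bar. Bystander: leave it alone. Origin: centre of its underside.
- can: Green drinks can, 66 mm wide, 120 mm high. Bystander: leave it alone. Origin: centre of its underside.
- multimeter: Yellow multimeter, 165 by 80 by 36 mm, lying on its back. Bystander: leave it alone. Origin: centre of its underside.
- screw_jar: Clear jar with steel cap, 60 mm wide, 70 mm high. Bystander: leave it alone. Origin: centre of its underside.
- screwdriver: Screwdriver lying on the bench. Bystander: leave it alone. Origin: under its middle.
Not all that is in view belongs to the job. There is more than one size of the module; the one meant has the size given above.

How it is judged (in metres and radians):
On the way, in this order (a step that is already met when the one before it is completed fails the run):
1. a finger holds the bar down with the flap open while the module's nose is still in front of the lip (value of joint flap above 0.42 rad and contact force between the fingers and flap above 0.5 N and x of nose in the frame of jig below 0.002 m), for 0.1 s.
2. the nose passes under the flap, pushed by a finger while a finger holds the bar down (value of joint flap above 0.4 rad and contact force between the fingers and flap above 0.5 N and contact force between the fingers and module above 0.1 N and x of nose in the frame of jig between 0.012 and 0.049 m), for 0.05 s.
At the end, for the whole second after the job is handed in: The module's nose is within 5 mm of the end stop, the module lies flat on the track (under 4 mm up, under 0.06 rad of tilt) and at rest, and the flap is shut (under 0.06 rad) (x of nose in the frame of home above -0.005 m and horizontal distance between nose and home below 0.007 m and height (world z) of module below 0.016 m and angle between module's own z axis and vertical below 0.06 rad and value of joint flap below 0.06 rad and linear speed of module below 0.02 m/s); the robot touches nothing.
It fails at once if the module is lifted or tipped off its track (height (world z) of module above 0.022 m or angle between module's own z axis and vertical above 0.15 rad).
It fails at once if a bystander is moved by more than 20 mm (distance of any of hex_keys, bolt, spare_sink, can, screwdriver, multimeter, screw_jar from where it was at the start of the episode above 0.02 m).
It also fails if it takes over 38 s, if anything falls off the work surface, if the arm or the gripper's body presses on something with over 40 N, if the wrist force passes 120 N, or if a joint passes its speed limit or range.

## Working session

There is one attempt and no reset: what is moved stays moved. The work goes in short steps, Python scripts to look and compute and a shell command to move; the robot and the scene stay as the last step left them, time stands still between calls to the robot, and variables do not carry over. Pictures are saved under pics/ and viewed, and the job is handed in when it is done.

```bash
mkdir -p pics; ls
python3 - <<'E'
from station import *
import cv2,numpy as np
s=state();print(s)
try: print('tips',tips_ahead() if callable(tips_ahead) else tips_ahead)
except Exception as e: print(e)
for c in ["scene","side","wrist"]:
    im=read_camera(c);cv2.imwrite(f'pics/{c}0.png',im['color'][:,:,::-1])
    print(c,im['fx'],im['D'],(-im['R'].T@im['t']).round(0))
    for l in ["jig","module","press_bar","lip","hex_keys","bolt","spare_sink","can","multimeter","screw_jar","screwdriver","tail","nose","hinge"]:
        try: print(c,l,[(np.round(d['at']),round(d['confidence'],2)) for d in find_in(c,l)])
        except Exception as e: print(l,e)
E
```

```text
pics
{'t': 0.0, 'qpos': array([-1.21006456e-01,  2.76594325e-01,  1.50607923e+00, -2.01984588e-05,
        1.36069855e+00, -1.21001106e-01]), 'joint_velocities': array([-7.92062861e-04, -2.41339472e-04,  4.03152717e-04,  7.25674368e-04,
        7.85178239e-05, -5.88201113e-04]), 'joint_torque': array([ 1.66144628e-04, -4.04588020e+01, -2.37234324e+01,  7.02253589e-02,
        3.46444664e-02, -1.77189750e-04]), 'position': array([5.74466734e+02, 4.81359169e-02, 2.12626594e+02]), 'eef_rot': array([7.06481127e-01, 6.94058318e-05, 7.07731875e-01, 6.86138024e-05]), 'wrist_force': array([ 0.03769187, -0.36024496,  0.49765434]), 'wrist_torque': array([ 0.01066307, -0.00140504, -0.00678536]), 'opening': 93.81943737154953}
tips 8.0
scene 427.6040565795013 [-0.12164588  0.          0.          0.          0.        ] [1244. -669.  759.]
scene jig [(array([697., -83.,  51.]), 0.94)]
scene module [(array([535., -93.,  40.]), 0.88), (array([ 366., -232.,   37.]), 0.7), (array([527., 119.,  31.]), 0.59)]
scene press_bar [(array([569., -50.,  49.]), 0.55), (array([536., -95.,  41.]), 0.23)]
scene l
[... 2170 characters left out ...]
0.74)]
wrist module [(array([546., -85.,  40.]), 0.64), (array([511., 127.,  22.]), 0.55), (array([654., -39.,  58.]), 0.38)]
wrist press_bar [(array([567., -43.,  53.]), 0.94)]
wrist lip [(array([570., -42.,  53.]), 0.74)]
wrist hex_keys [(array([ 650., -154.,   23.]), 0.61), (array([625.,  30.,   8.]), 0.53)]
wrist bolt [(array([628.,  33.,   7.]), 0.48)]
wrist spare_sink [(array([ 652., -151.,   26.]), 0.71)]
wrist can []
wrist multimeter []
wrist screw_jar []
wrist screwdriver []
wrist tail [(array([655., -42.,  56.]), 0.67), (array([510., 133.,  20.]), 0.56)]
wrist nose [(array([549., -85.,  38.]), 0.56)]
wrist hinge [(array([655., -44.,  57.]), 0.77), (array([569., -43.,  52.]), 0.24)]
```

View pics/scene0.png

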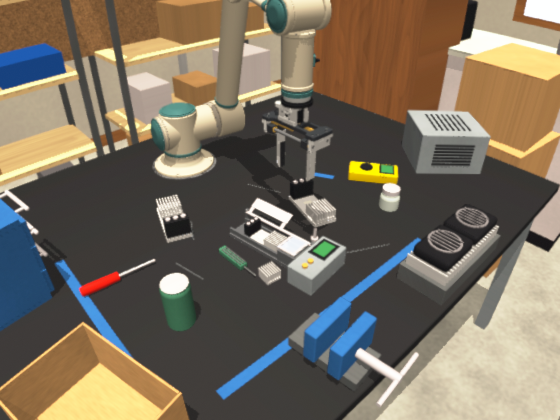

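View pics/side0.png

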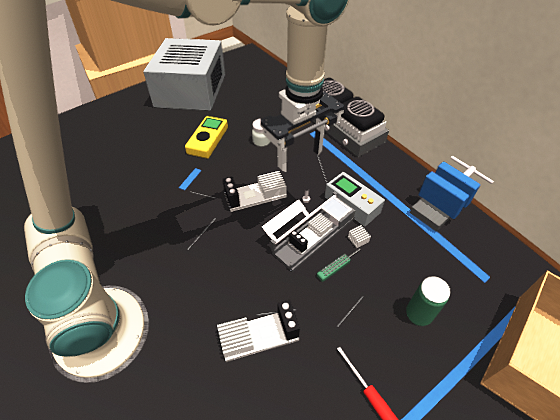

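View pics/wrist0.png

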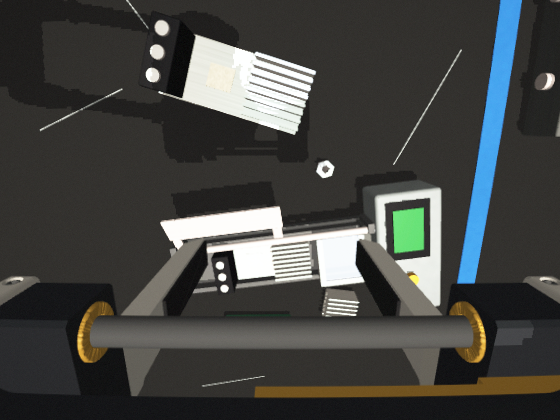

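Candidates for the module: side image (310,235), on the track; (255,190), loose and bigger; (258,330), loose and bigger. The first fits, since it is on the track with its fins towards the cell. I'll enlarge to confirm and to pick jig points.

Run:
```python
import cv2
def crop(n,x0,y0,x1,y1,k):
    im=cv2.imread(f'pics/{n}0.png')[y0:y1,x0:x1]
    im=cv2.resize(im,None,fx=k,fy=k,interpolation=cv2.INTER_CUBIC)
    for x in range((x0//10+1)*10,x1,10):
        cv2.line(im,(int((x-x0+.5)*k),0),(int((x-x0+.5)*k),5 if x%50 else 14),(0,255,255),1)
        if x%20==0: cv2.putText(im,str(x),(int((x-x0)*k)-10,24),0,.35,(0,255,255),1)
    for y in range((y0//10+1)*10,y1,10):
        cv2.line(im,(0,int((y-y0+.5)*k)),(5,int((y-y0+.5)*k)),(0,255,255),1)
        if y%20==0: cv2.putText(im,str(y),(8,int((y-y0)*k)+4),0,.35,(0,255,255),1)
    cv2.imwrite(f'pics/{n}0c.png',im);print(im.shape)
crop('scene',220,190,350,290,6)
crop('side',255,165,390,275,5.5)
crop('wrist',150,170,450,320,2.6)
```

```text
(600, 780, 3)
(605, 742, 3)
(390, 780, 3)
```

View pics/scene0c.png

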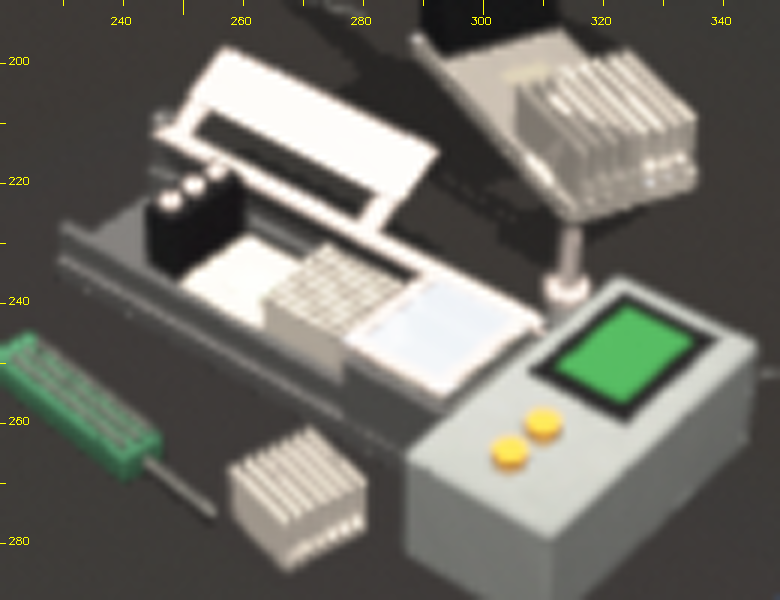

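View pics/side0c.png

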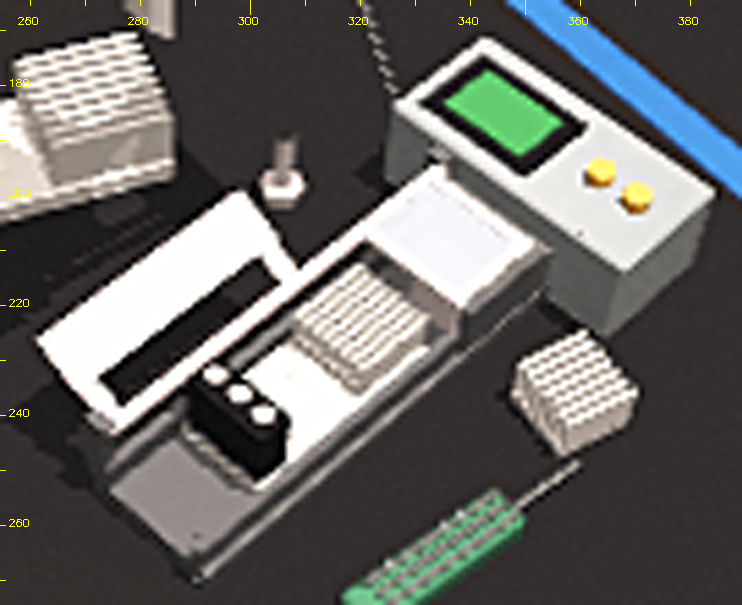

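View pics/wrist0c.png

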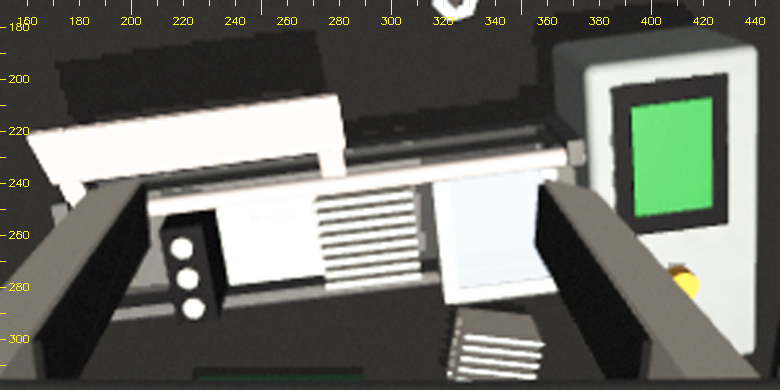

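```bash
cat > h.py <<'E'
import numpy as np,cv2
from station import *
def proj(im,X):
    X=np.asarray(X,float).reshape(-1,3)
    K=np.array([[im['fx'],0,im['cx']],[0,im['fy'],im['cy']],[0,0,1]])
    return cv2.projectPoints(X,cv2.Rodrigues(np.array(im['R']))[0],np.array(im['t'],float),K,np.array(im['D'],float))[0].reshape(-1,2)
def j2w(p,X):
    X=np.asarray(X,float).reshape(-1,3);c,s=np.cos(p[2]),np.sin(p[2])
    return np.c_[p[0]+c*X[:,0]-s*X[:,1],p[1]+s*X[:,0]+c*X[:,1],X[:,2]]
E
python3 - <<'E'
from h import *
from scipy.optimize import least_squares
import pickle
ims={c:read_camera(c) for c in ["scene","side","wrist"]}
bo=[[-170,78.6,72.9],[-40,78.6,72.9]];sh=[[-171,33,48],[60,33,48]]
f=[[-175,27,12],[-175,-27,12]]
def up(l,x0,y0,k): return [[x0+a/k-.5,y0+b/k-.5] for a,b in l]
J={'scene':(bo+sh,up([(228,47),(438,152),(157,133),(543,325)],220,190,6)),
'side':(bo+sh+f,up([(38,342),(240,192),(115,432),(440,155),(110,490),(195,572)],255,165,5.5)),
'wrist':(bo+sh[1:],up([(28,135),(338,95),(570,157)],150,170,2.6))}
M={'side':([[57.5,22,42],[57.5,-22,42],[12.5,22,42],[12.5,-22,42],[-57.5,24,57]],up([(365,263),(430,325),(293,310),(358,380),(188,385)],255,165,5.5)),
'wrist':([[57.5,22,42],[57.5,-22,42],[12.5,22,42],[12.5,-22,42]],up([(415,187),(420,275),(315,195),(325,285)],150,170,2.6)),
'scene':([[12.5,22,42],[12.5,-22,42]],up([(325,243),(268,292)],220,190,6))}
def res(p,split=False):
    r={}
    for c in ims:
        a=proj(ims[c],j2w(p,J[c][0]))-J[c][1]
        X=np.array(M[c][0],float);X[:,0]+=p[3]
        b=proj(ims[c],j2w(p,X))-M[c][1]
        r[c]=(a,b)
    if split:return r
    return np.concatenate([np.r_[a.ravel(),b.ravel()] for a,b in r.values()])
o=least_squares(res,[610,-80,.08,-70],loss='soft_l1');print(o.x)
for c,(a,b) in res(o.x,True).items(): print(c,a.round(1).tolist(),b.round(1).tolist())
np.save('p.npy',o.x)
p=o.x
print('bar centre',j2w(p,[-105,65,66]),'nose x',p[3]+57.5,'tail x',p[3]-57.5,j2w(p,[p[3]-57.5,0,42]))
print(tips_ahead)
E
```

```text
[ 6.22948220e+02 -7.49272010e+01  1.33584573e-01 -7.09278129e+01]
scene [[0.3, 0.5], [0.6, -0.1], [1.5, 0.1], [2.4, 1.5]] [[1.0, 0.8], [-0.2, 0.6]]
side [[-0.5, -0.4], [-0.5, -0.7], [-2.0, 0.2], [0.2, 2.0], [-0.5, -0.0], [-0.9, -1.6]] [[-1.4, 0.5], [-0.7, -1.3], [0.1, 1.3], [0.8, -1.6], [-0.4, -1.0]]
wrist [[-1.6, 0.3], [-0.3, 0.2], [1.3, -2.1]] [[-1.4, 1.2], [0.6, 0.6], [-0.3, 2.8], [0.9, 1.2]]
bar centre [[510.22648576 -24.49099725  66.        ]] nose x -13.427812872661846 tail x -128.42781287266183 [[495.66459083 -92.03219677  42.        ]]
8.0
```

```bash
cat >> h.py <<'E'
from scipy.spatial.transform import Rotation as Rn
P=np.load('p.npy')
def where():
    s=state();q=s['eef_rot'];R=Rn.from_quat([q[1],q[2],q[3],q[0]]).as_matrix()
    d=s['position']-np.array([P[0],P[1],0]);c,sn=np.cos(P[2]),np.sin(P[2])
    j=np.array([c*d[0]+sn*d[1],-sn*d[0]+c*d[1],d[2]])
    return s,R,j
def report(tgt=None):
    s,R,j=where();c,sn=np.cos(P[2]),np.sin(P[2])
    Rj=np.array([[c,-sn,0],[sn,c,0],[0,0,1]])
    Rt=Rj@np.array([[0,1,0],[0,0,-1],[-1,0,0]],float)
    print('t',round(s['t'],2),'jigTCP',j.round(1),'tip z',round(j[2]-8,1),'open',round(s['opening'],1),'F(jig)',(Rj.T@s['wrist_force']).round(2),'roterr',Rn.from_matrix(R.T@Rt).as_rotvec().round(3),'q',s['qpos'].round(2))
    if tgt is not None: print('offset',(R.T@Rj@(np.array(tgt)-j)).round(1))
E
python3 -c "
from h import *
report([-147,33,108])"
```

```text
t 2.4 jigTCP [-37.5  80.6 213.5] tip z 205.5 open 94.3 F(jig) [ 0.63 -0.78 -0.59] roterr [ 1.437  0.    -0.   ] q [-0.12  0.28  1.5  -0.    1.36 -0.12]
offset [ 105.5  -61.8 -102.2]
```

```bash
python3 -m crank '{"rot":[[1.437,0,0],[1.437,0,0],[1.437,0,0],[1.437,0,0],[1.437,0,0],[1.437,0,0],[1.437,0,0],[1.437,0,0]],"offset":[[0.02,-0.062,-0.102],[0.02,-0.062,-0.102],[0.02,-0.062,-0.102],[0.04,-0.062,-0.102],[0.06,-0.062,-0.102],[0.06,-0.062,-0.102],[0.06,-0.062,-0.102],[0.06,-0.062,-0.102]],"jaw":[0.06,0.06,0.06,0.06,0.06,0.06,0.06,0.06]}'
python3 -c "
from h import *
report([-147,33,108])"
```

```text
t: 3.07
position: [472.8, -62.1, 153.2]
eef_rot: [0.619, 0.341, 0.62, -0.341]
wrist_force: [1.0, 0.8, -0.2]
opening: 60.3
t 3.07 jigTCP [-147.1   32.7  153.2] tip z 145.2 open 60.3 F(jig) [ 1.07  0.67 -0.17] roterr [ 0.431 -0.     0.   ] q [-0.28  0.17  1.8   0.    1.17  0.73]
offset [45.2  0.3 -0.2]
```

```bash
python3 -m crank '{"rot":[[0.431,0,0],[0.431,0,0],[0.431,0,0],[0.431,0,0],[0.431,0,0],[0.431,0,0]],"offset":[[0,0,0],[0.015,0,0],[0.03,0,0],[0.045,0,0],[0.045,0,0],[0.045,0,0]],"jaw":[0.06,0.06,0.06,0.06,0.06,0.06]}'
python3 - <<'E'
from h import *
report([-147,33,90])
out=[]
for c in ["scene","side","wrist"]:
    im=read_camera(c);a=im['color'][:,:,::-1].copy()
    cv2.imwrite(f'pics/{c}1.png',a)
    if c!='wrist':
        x,y={'scene':(220,180),'side':(250,160)}[c]
        out.append(cv2.resize(a[y:y+100,x:x+100],(400,400),interpolation=cv2.INTER_CUBIC))
cv2.imwrite('pics/c1.png',np.hstack(out))
E
```

```text
t: 3.57
position: [472.2, -62.0, 107.9]
eef_rot: [0.532, 0.465, 0.533, -0.465]
wrist_force: [0.1, -0.9, 0.3]
opening: 59.9
t 3.57 jigTCP [-147.6   32.9  107.9] tip z 99.9 open 59.9 F(jig) [-0.03 -0.95  0.31] roterr [ 0.001 -0.001  0.002] q [-0.28  0.22  1.87  0.    1.05  1.16]
offset [17.9  0.7 -0.1]
```

View pics/c1.png

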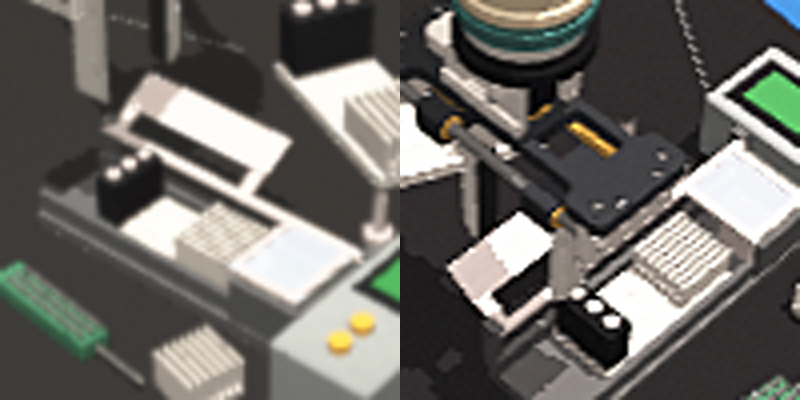

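View pics/wrist1.png

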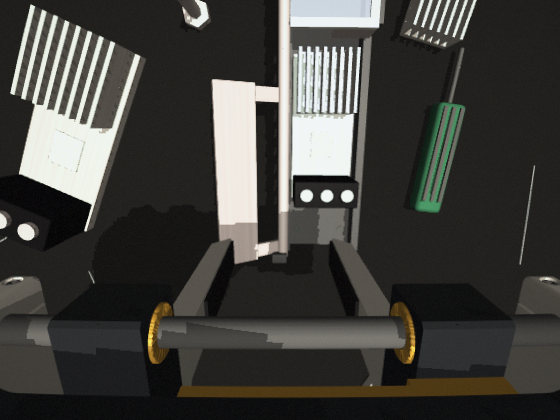

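Run:
```python
from h import *
s,R,j=where();print(j)
out=[]
import itertools
for c in ["scene","side","wrist"]:
    im=read_camera(c);a=cv2.resize(im['color'][:,:,::-1],None,fx=4,fy=4,interpolation=cv2.INTER_CUBIC)
    def box(lo,hi,col):
        pts={k:proj(im,j2w(P,[[(lo,hi)[k[i]][i] for i in range(3)]]))[0] for k in itertools.product((0,1),repeat=3)}
        for k in pts:
            for i in range(3):
                if k[i]==0:
                    l=list(k);l[i]=1
                    cv2.line(a,tuple(int(v*4+2) for v in pts[k]),tuple(int(v*4+2) for v in pts[tuple(l)]),col,1,cv2.LINE_AA)
    zt=j[2]-8
    for y0 in (33-30-12.5,33+30):
        box([j[0]-8,y0,zt],[j[0]+8,y0+12.5,zt+20],(0,255,255))
    box([j[0]-8,33-42.5,42],[j[0]+8,33-30,60],(0,0,255))
    m=P[3]
    box([m-57.5,-24,20],[m-37.5,24,57],(0,255,0))
    box([m+12.5,-22,20],[m+57.5,22,42],(0,255,0))
    x,y={'scene':(220,180),'side':(240,170),'wrist':(200,160)}[c]
    w=100
    b=a[y*4:(y+w)*4,x*4:(x+w)*4] if c!='wrist' else cv2.resize(a[130*4:280*4,200*4:400*4],None,fx=.75,fy=.75)
    cv2.imwrite(f'pics/o_{c}.png',b); out.append(b)
cv2.imwrite('pics/o.png',np.hstack(out[:2]))
```

```text
[-146.39629879   32.42934034  109.15897885]
```

View pics/o.png

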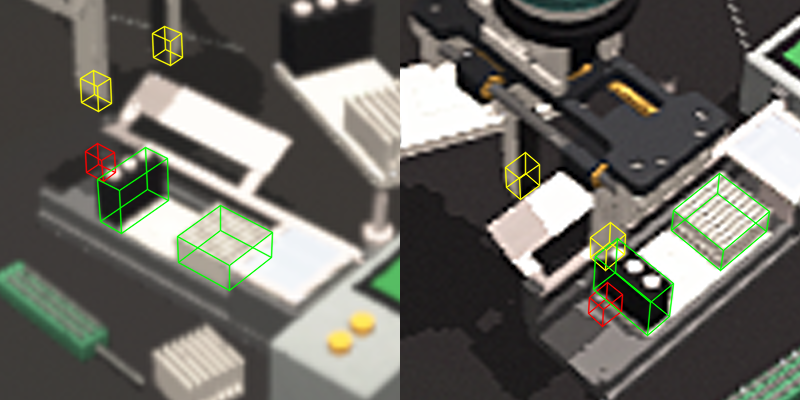

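View pics/o_wrist.png

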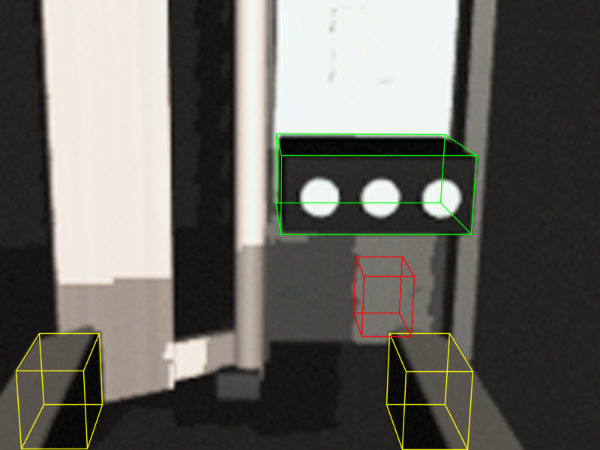

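The overlay fits in all three views: finger B's descent box lies about 10 mm behind the block and finger A sits over the bar. Descending now.

```bash
python3 -m crank '{"rot":[[0,0,0],[0,0,0],[0,0,0],[0,0,0],[0,0,0],[0,0,0],[0,0,0],[0,0,0]],"offset":[[0.006,0,0],[0.012,0,0],[0.018,0,0],[0.024,0,0],[0.030,0,0],[0.034,0,0],[0.038,0,0],[0.042,0,0]],"jaw":[0.06,0.06,0.06,0.06,0.06,0.06,0.06,0.06]}'
python3 -c "
from h import *
report([-147,33,49])"
```

```text
t: 4.53
position: [473.4, -61.9, 66.9]
eef_rot: [0.532, 0.466, 0.532, -0.465]
wrist_force: [-0.6, 1.9, 5.4]
opening: 60.0
t 4.53 jigTCP [-146.4   32.8   66.9] tip z 58.9 open 60.0 F(jig) [-0.38  1.98  5.42] roterr [-0.    -0.    -0.001] q [-0.28  0.27  1.93  0.    0.95  1.16]
offset [17.9 -0.6 -0.1]
```

Pressing works (5.4 N). Continuing to tip z ≈ 41.

```bash
python3 -m crank '{"rot":[[0,0,0],[0,0,0],[0,0,0],[0,0,0],[0,0,0],[0,0,0],[0,0,0],[0,0,0]],"offset":[[0.003,0,0],[0.006,0,0],[0.009,0,0],[0.012,0,0],[0.015,0,0],[0.0175,0,0],[0.0175,0,0],[0.0175,0,0]],"jaw":[0.06,0.06,0.06,0.06,0.06,0.06,0.06,0.06]}'
python3 - <<'E'
from h import *
report([-147,33,49])
out=[]
for c in ["scene","side"]:
    im=read_camera(c);a=im['color'][:,:,::-1]
    x,y={'scene':(220,180),'side':(240,170)}[c]
    out.append(cv2.resize(a[y:y+100,x:x+100],(400,400),interpolation=cv2.INTER_CUBIC))
cv2.imwrite('pics/c2.png',np.hstack(out))
E
```

```text
t: 5.2
position: [473.5, -61.3, 49.6]
eef_rot: [0.532, 0.466, 0.532, -0.465]
wrist_force: [-1.4, 2.5, 5.3]
opening: 59.8
t 5.2 jigTCP [-146.3   33.4   49.6] tip z 41.6 open 59.8 F(jig) [-1.08  2.68  5.34] roterr [-0.001 -0.001 -0.002] q [-0.28  0.29  1.95  0.    0.9   1.16]
offset [ 0.6 -0.7  0.4]
```

View pics/c2.png

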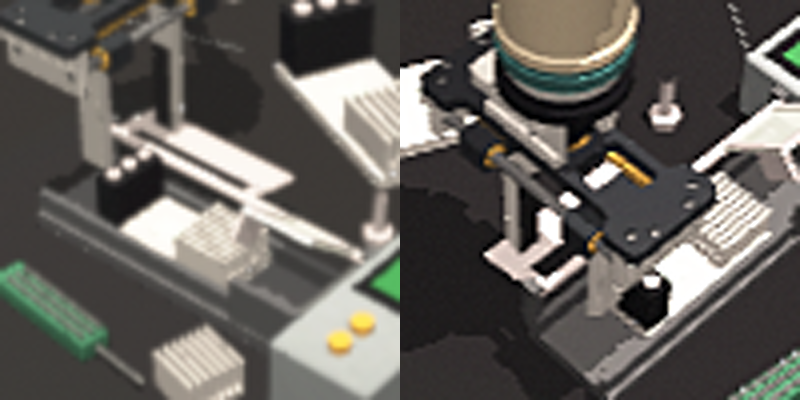

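Flap is open (lip well clear over the fins) and the module has not moved. Pushing along +x (tool y).

```bash
python3 -m crank '{"rot":[[0,0,0],[0,0,0],[0,0,0],[0,0,0],[0,0,0],[0,0,0],[0,0,0],[0,0,0]],"offset":[[0,0.003,0],[0,0.006,0],[0,0.009,0],[0,0.012,0],[0,0.015,0],[0,0.018,0],[0,0.021,0],[0,0.024,0]],"jaw":[0.06,0.06,0.06,0.06,0.06,0.06,0.06,0.06]}'
python3 - <<'E'
from h import *
report([-147,33,49])
out=[]
for c in ["scene","side"]:
    im=read_camera(c);a=im['color'][:,:,::-1]
    x,y={'scene':(220,180),'side':(240,170)}[c]
    out.append(cv2.resize(a[y:y+100,x:x+100],(400,400),interpolation=cv2.INTER_CUBIC))
cv2.imwrite('pics/c3.png',np.hstack(out))
E
```

```text
t: 5.97
position: [492.8, -57.7, 49.3]
eef_rot: [0.53, 0.464, 0.535, -0.467]
wrist_force: [-7.9, 1.0, 7.8]
opening: 60.1
t 5.97 jigTCP [-126.7   34.4   49.3] tip z 41.3 open 60.1 F(jig) [-7.69  2.07  7.76] roterr [ 0.    -0.003  0.007] q [-0.26  0.32  1.91  0.    0.93  1.18]
offset [  0.4 -20.3   1.4]
```

View pics/c3.png

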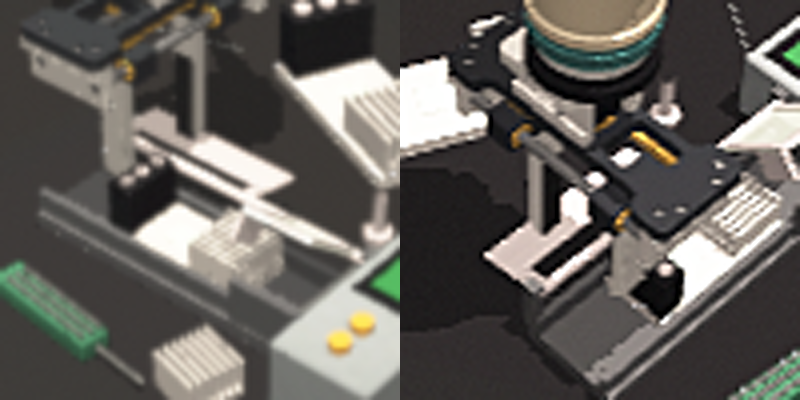

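```bash
python3 -m crank '{"rot":[[0,0,0],[0,0,0],[0,0,0],[0,0,0],[0,0,0],[0,0,0],[0,0,0],[0,0,0]],"offset":[[0,0.006,0.001],[0,0.010,0.001],[0,0.014,0.001],[0,0.018,0.001],[0,0.022,0.001],[0,0.026,0.001],[0,0.030,0.001],[0,0.034,0.001]],"jaw":[0.06,0.06,0.06,0.06,0.06,0.06,0.06,0.06]}'
python3 - <<'E'
from h import *
report([-71,33,49])
out=[]
for c in ["scene","side"]:
    im=read_camera(c);a=im['color'][:,:,::-1]
    x,y={'scene':(220,180),'side':(240,170)}[c]
    out.append(cv2.resize(a[y:y+100,x:x+100],(400,400),interpolation=cv2.INTER_CUBIC))
cv2.imwrite('pics/c4.png',np.hstack(out))
E
```

```text
t: 6.73
position: [523.1, -53.6, 48.7]
eef_rot: [0.528, 0.462, 0.537, -0.468]
wrist_force: [-8.5, 0.4, 8.8]
opening: 60.0
t 6.73 jigTCP [-96.2  34.4  48.7] tip z 40.7 open 60.0 F(jig) [-8.36  1.48  8.84] roterr [ 0.001 -0.005  0.015] q [-0.23  0.36  1.84 -0.    0.96  1.2 ]
offset [-0.7 25.2  1.4]
```

View pics/c4.png

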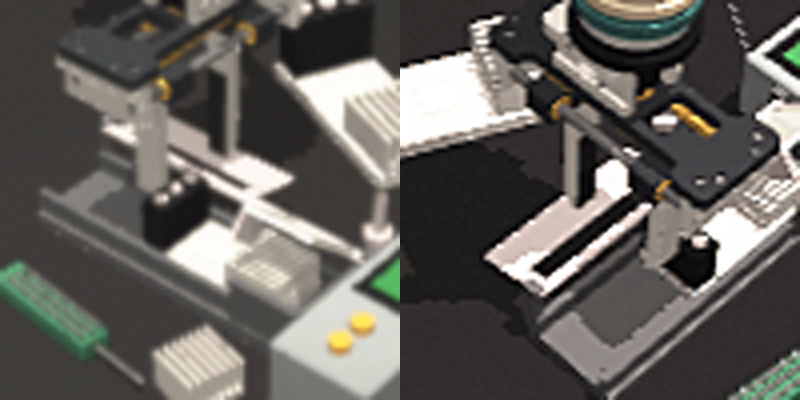

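```bash
python3 -m crank '{"rot":[[0,0,0.01],[0,0,0.01],[0,0,0.01],[0,0,0.01],[0,0,0.01],[0,0,0.01],[0,0,0.01],[0,0,0.01]],"offset":[[0,0.006,0.001],[0,0.010,0.001],[0,0.013,0.001],[0,0.016,0.001],[0,0.019,0.001],[0,0.022,0.001],[0,0.024,0.001],[0,0.026,0.001]],"jaw":[0.06,0.06,0.06,0.06,0.06,0.06,0.06,0.06]}'
python3 - <<'E'
from h import *
report([-71,33,49])
E
```

```text
t: 7.5
position: [545.8, -50.7, 48.0]
eef_rot: [0.528, 0.464, 0.537, -0.466]
wrist_force: [-8.0, -0.8, 9.3]
opening: 59.6
t 7.5 jigTCP [-73.3  34.3  48. ] tip z 40.0 open 59.6 F(jig) [-8.01  0.3   9.31] roterr [ 0.002 -0.007  0.011] q [-0.22  0.39  1.79  0.    0.98  1.21]
offset [-1.   2.3  1.3]
```

```bash
python3 -m crank '{"rot":[[0,0,0.01],[0,0,0.01],[0,0,0.01],[0,0,0.01]],"offset":[[0,0.004,0],[0,0.006,0],[0,0.007,0],[0,0.008,0]],"jaw":[0.06,0.06,0.06,0.06]}'
python3 - <<'E'
from h import *
report([-71,33,49])
out=[]
for c in ["scene","side"]:
    im=read_camera(c);a=im['color'][:,:,::-1]
    x,y={'scene':(220,180),'side':(240,170)}[c]
    out.append(cv2.resize(a[y:y+100,x:x+100],(400,400),interpolation=cv2.INTER_CUBIC))
cv2.imwrite('pics/c5.png',np.hstack(out))
E
```

```text
t: 7.83
position: [546.3, -50.5, 47.9]
eef_rot: [0.527, 0.462, 0.539, -0.467]
wrist_force: [-14.8, -4.1, 17.3]
opening: 59.9
t 7.83 jigTCP [-72.7  34.5  47.9] tip z 39.9 open 59.9 F(jig) [-15.2   -2.09  17.29] roterr [ 0.003 -0.007  0.016] q [-0.22  0.39  1.79  0.    0.98  1.21]
offset [-1.1  1.7  1.5]
```

View pics/c5.png

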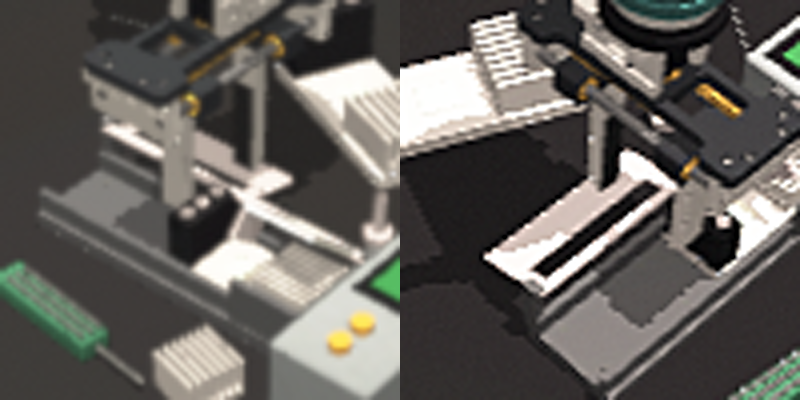

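```bash
python3 -m crank '{"rot":[[0,0,0],[0,0,0],[0,0,0],[0,0,0]],"offset":[[-0.001,0.006,0.001],[-0.002,0.010,0.001],[-0.002,0.013,0.001],[-0.002,0.013,0.001]],"jaw":[0.06,0.06,0.06,0.06]}'
python3 - <<'E'
from h import *
report([-71,33,49])
E
```

```text
t: 8.27
position: [546.3, -49.8, 48.3]
eef_rot: [0.52, 0.456, 0.546, -0.473]
wrist_force: [-20.6, -3.5, 15.0]
opening: 59.9
t 8.27 jigTCP [-72.6  35.1  48.3] tip z 40.3 open 59.9 F(jig) [-20.85  -0.78  15.01] roterr [ 0.003 -0.011  0.042] q [-0.21  0.4   1.76 -0.01  1.02  1.22]
offset [-0.8  1.6  2.1]
```

Hard stop reached: 21 N and no motion. I'll back off behind the module while still holding the bar, then lift.

```bash
python3 -m crank '{"rot":[[0,0,0.02],[0,0,0.04],[0,0,0.04],[0,0,0.04],[0,0,0.04],[0,0,0.04]],"offset":[[0,-0.002,0.001],[0,-0.005,0.001],[0,-0.008,0.001],[0,-0.011,0.001],[0,-0.013,0.001],[0,-0.013,0.001]],"jaw":[0.06,0.06,0.06,0.06,0.06,0.06]}'
python3 - <<'E'
from h import *
report([-85,33,49])
out=[]
for c in ["scene","side"]:
    im=read_camera(c);a=im['color'][:,:,::-1]
    x,y={'scene':(220,180),'side':(240,170)}[c]
    out.append(cv2.resize(a[y:y+100,x:x+100],(400,400),interpolation=cv2.INTER_CUBIC))
cv2.imwrite('pics/c6.png',np.hstack(out))
E
```

```text
t: 8.77
position: [537.4, -52.5, 50.5]
eef_rot: [0.531, 0.469, 0.534, -0.461]
wrist_force: [4.4, 1.8, 5.8]
opening: 60.2
t 8.77 jigTCP [-81.8  33.7  50.5] tip z 42.5 open 60.2 F(jig) [4.6  1.16 5.78] roterr [ 0.001 -0.01  -0.006] q [-0.23  0.36  1.82  0.01  0.95  1.19]
offset [ 1.5 -3.2  0.7]
```

View pics/c6.png

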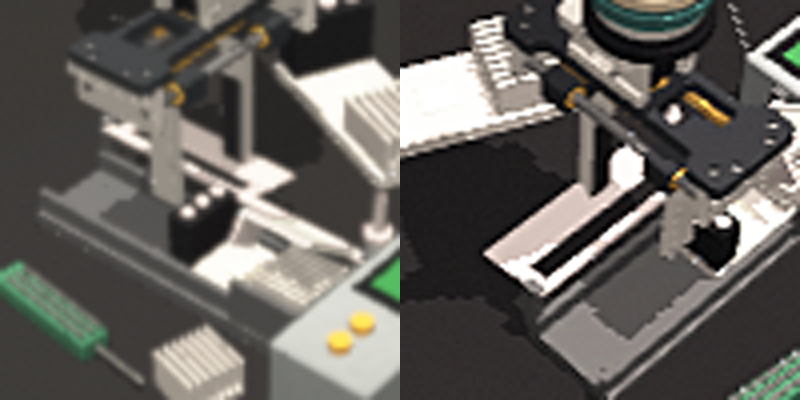

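Module stayed put, and finger B is now off its tail. Lifting.

```bash
python3 -m crank '{"rot":[[0,0,0],[0,0,0],[0,0,0],[0,0,0],[0,0,0],[0,0,0],[0,0,0],[0,0,0]],"offset":[[-0.005,-0.002,0],[-0.010,-0.003,0],[-0.015,-0.003,0],[-0.020,-0.003,0],[-0.026,-0.003,0],[-0.034,-0.003,0],[-0.042,-0.003,0],[-0.050,-0.003,0]],"jaw":[0.06,0.06,0.06,0.06,0.06,0.06,0.06,0.06]}'
python3 -m crank '{"rot":[[0,0,0],[0,0,0],[0,0,0],[0,0,0],[0,0,0],[0,0,0],[0,0,0],[0,0,0]],"offset":[[-0.012,0,0],[-0.030,0,0],[-0.050,0,0],[-0.075,0,0],[-0.1,0,0],[-0.1,0,0],[-0.1,0,0],[-0.1,0,0]],"jaw":[0.06,0.06,0.06,0.06,0.06,0.06,0.06,0.06]}'
python3 - <<'E'
from h import *
report()
import itertools
out=[]
for c in ["scene","side","wrist"]:
    im=read_camera(c);raw=im['color'][:,:,::-1];a=cv2.resize(raw,None,fx=4,fy=4,interpolation=cv2.INTER_CUBIC)
    def box(lo,hi,col):
        pts={k:proj(im,j2w(P,[[(lo,hi)[k[i]][i] for i in range(3)]]))[0] for k in itertools.product((0,1),repeat=3)}
        for k in pts:
            for i in range(3):
                if k[i]==0:
                    l=list(k);l[i]=1
                    cv2.line(a,tuple(int(v*4+2) for v in pts[k]),tuple(int(v*4+2) for v in pts[tuple(l)]),col,1,cv2.LINE_AA)
    m=52-57.5
    box([m-57.5,-24,20],[m-37.5,24,57],(0,255,0)); box([m+12.5,-22,20],[m+57.5,22,42],(0,255,0))
    if c=='wrist': cv2.imwrite('pics/fw.png',cv2.resize(a,(800,600)))
    else:
        x,y={'scene':(225,185),'side':(255,165)}[c]; out.append(a[y*4:y*4+400,x*4:x*4+400])
cv2.imwrite('pics/f.png',np.hstack(out))
E
```

```text
t: 9.53
position: [533.0, -53.0, 100.6]
eef_rot: [0.53, 0.469, 0.535, -0.462]
wrist_force: [-0.0, 0.0, 0.1]
opening: 59.8
t: 10.2
position: [531.9, -53.9, 199.9]
eef_rot: [0.53, 0.468, 0.535, -0.462]
wrist_force: [-0.2, -0.4, -0.2]
opening: 60.0
t 10.2 jigTCP [-87.5  33.  199.9] tip z 191.9 open 60.0 F(jig) [-0.22 -0.37 -0.2 ] roterr [ 0.001 -0.012 -0.002] q [-0.24  0.22  1.61  0.01  1.31  1.19]
```

View pics/f.png

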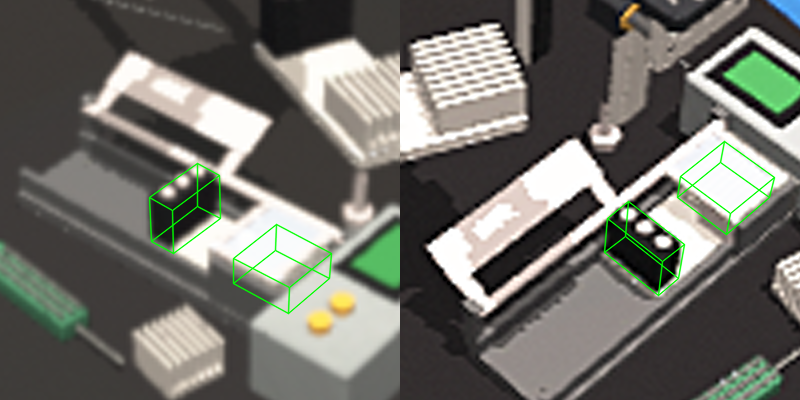

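View pics/fw.png

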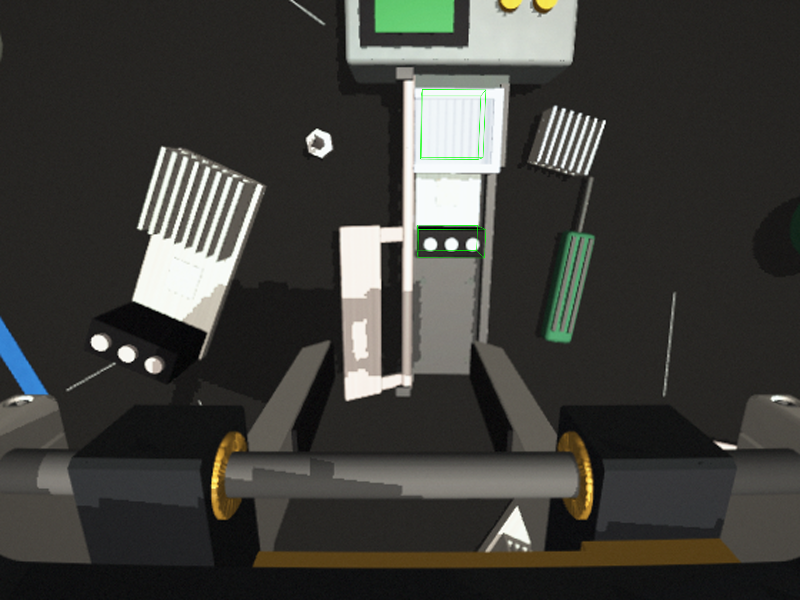

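Run:
```python
from h import *
# best fitting flap angle: compare bar upper-face outline drawn for flap 0 and 0.12
out=[]
for c,(x,y) in {'scene':(225,185),'side':(255,165)}.items():
    im=read_camera(c);a=cv2.resize(im['color'][:,:,::-1],None,fx=4,fy=4,interpolation=cv2.INTER_CUBIC)
    for f,col in((0,(0,200,0)),(.12,(0,0,255))):
        t=.5-f;X=[[xx,33+r*np.cos(t),48+r*np.sin(t)] for xx,r in((-170,22),(-170,52),(-40,52),(-40,22))]
        cv2.polylines(a,[(proj(im,j2w(P,X))*4+2).astype(np.int32)],True,col,1,cv2.LINE_AA)
    out.append(a[y*4:y*4+400,x*4:x*4+400])
cv2.imwrite('pics/g.png',np.hstack(out))
```

```text
(no output)
```

View pics/g.png

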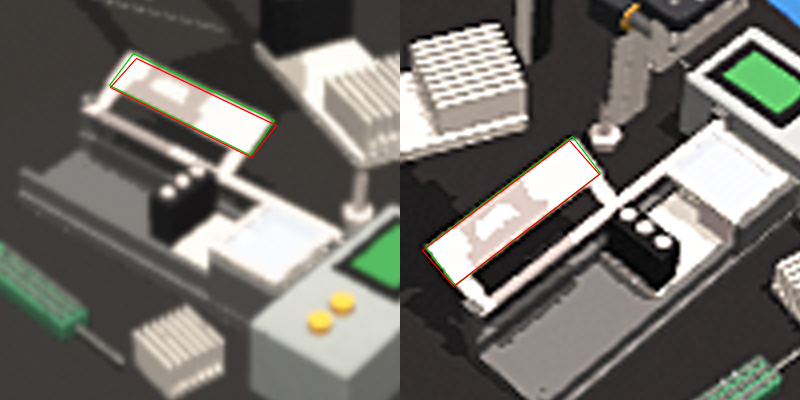

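```bash
python3 -c "
from station import *
print(sign_off())"
```

```text
the job is handed in; nothing more can be done
None
```

The module is in the test cell with the flap shut behind its fins, and the job is handed in. It took about 10 s of robot time out of the 38 s allowed.

**What I did:**
- One finger pressed the bar down until the flap stood open at about 0.7 rad, estimated from the fingertip height. The module's nose was still about 13 mm in front of the cell mouth.
- With the bar held down, the other finger pushed the module's tail about 65 mm along the track. It then stopped dead: about 21 N of push gave no further motion.
- I backed the pushing finger off, released the bar slowly and lifted clear.

**Last checks:**
- **Module position:** the module outline drawn at the home position matches the scene, side and wrist pictures to about a pixel (roughly 2 mm).
- **Flap:** the bar's corner in the scene picture is back within half a pixel of where it was at the start, so the flap reads as shut.
- **Robot:** wrist force is about 0 N, with the fingertips about 190 mm above the bench.
- **Bystanders:** the hex keys, bolt and spare sink look unmoved in the last pictures. I did not check the can, multimeter, jar and screwdriver again, but the arm did not go near them.

**Small disagreement:** the tool stopped about 1.6 mm short of the end position I calculated. That is within the calibration error of about 2 mm, and the force showed it was against the stop.

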